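# Lever open the stuck cover of a terminal box

## Robot

A 7-joint arm with a two-finger parallel gripper is mounted at the origin on a cart in front of the work surface, level with it; the furniture and walls round the work are solid. World frame = base frame: x ahead of the robot, y to its left, z up, the work surface at z = 0. Lengths are in m, angles in rad, forces in N, time in s.
With the tool pointing down it reaches from about 0.425 to 0.925 m from the base axis. Payload 6.8 kg.
Tool frame: the origin (TCP) lies between the finger pads; the fingertips stand 22 mm ahead of it and the grasp point (between the pads) lies 3 mm ahead of it (bot.tip_reach is the distance from the TCP to the fingertips, in m); z points along the fingers, x is the direction in which the jaws open and shut, and the axes are right-handed (so a half turn about z gives the same grasp; the last joint's range is limited). The gripper opens to 85 mm and grips with 20 to 120 N. Pads are 22 mm wide; open, the fingers measure 114 mm over their backs; the gripper's body (76 mm by 85 mm) begins 54 mm behind the grasp point. The pads swing forward as they close: fully open they stand 13 mm farther back than shut.
Start: joints at [-1.236, 0.477, 0.022, 1.555, -0.011, 1.109, -0.083], TCP at [0.289, 0.61, 0.253] pointing down, gripper open.
Joint ranges: [-2.96, 2.96], [-0.34, 2.1], [-1.41, 1.46], [0.24, 2.44], [-1.37, 4.51], [0.17, 1.92], [-2.96, 2.96]. Speed limits (rad/s): [2.39, 2.39, 3.14, 3.14, 3.14, 3.14, 3.14].

## Interface

Orientations are given as a unit quaternion [w, x, y, z].
In Python, from station import bot gives the robot as it stands.
- The arm moves only by the tool step_arm, never from a script. Its argument "targets" is a list of rows, each a list of 5 numbers: the shift along the tool's x, y, z in mm, then the turn about the tool's z in degrees, then the closure, from 0 (fully open) to 1 (shut). In form: [[dx, dy, dz, spin, jaw], ...]. A call has 1 to 20 rows; each row is the pose to reach, as a shift and turn from the pose commanded when the call began, along the tool's axes at that moment; what a row does not reach only later rows make up. A row lasts 1/12 s, in which the tool goes at most 41.7 mm and 7.16 degrees, less where a joint would pass 70% of its speed; a pose out of reach is approached as far as the arm can. A call with a gripper value outside its range is refused whole. The fingers move at their own pace and stop on an object; "newtons" is the grip in N (left out, the last holds). Time passes only in rows, so rows that repeat a pose let the fingers close. It gives the time, the measured TCP pose, the force and the opening at its end, in the units of the state.
- bot.get_obs(): the state, without advancing time (a new reading comes with each control period).
- bot.read_camera(name): name is "scene" or "top"; returns a dict with "frame" (480x640x3 uint8, red, green, blue), "z_map" (480x640 float32, m along the optical axis (not along the pixel's ray), 0 where there is no reading), "fov_y" (degrees; the focal length in pixels is half the picture's height over the tangent of half this angle, whatever the lens; pixels are square), "cx", "cy" (the principal point, pixels), "distortion" ([k1, k2, p1, p2, k3] as OpenCV has them; the pictures are not rectified), "R" (3x3) and "t" (3): a world point X has camera coordinates R X + t. Camera axes: x right, y down, z forward; pixel columns grow to the right and rows downward; lengths in m; the calibration is good to about 2 mm. A picture is of the moment at which its call begins.
- bot.hand_in(): hands the job in, once; it reports no verdict.
The state is a dict: "t": time; "q": joint angles; "joint_vel": joint speeds; "joint_torque": joint torques, N m; "eef_pos": TCP position; "tool_rot": TCP orientation; "contact_force": force on the tool from outside, world axes, zero at the start; "torque": the same for the moment, N m; "gripper_width": opening from 0.0 (shut) to 1.0 (fully open).
Only numpy, scipy, OpenCV 4.12 (cv2) and the standard library are available. Lean on these libraries where they do the work, as an engineer would, in place of code of your own. Each camera call takes 0.05 s, during which the arm holds its last target.

## Task

The cover of the bolted-down terminal box is stuck. Draw the pry blade out of its square-tube sleeve, lay it down and take it again by its handle, then push the blade through the notch in the front of the box and lever the cover up with it. Swing the cover back until it leans well past upright, and lay the pry blade flat on the bench clear of the box, without shifting the tin, the mug or the magnet.

Things in the scene. Friction and masses are not known exactly. Their poses are not given: they have to be found in the camera images.
- box: grey steel box fixed to the bench, 130 (x) x 140 (y) x 107 mm high; 4 bolt-down ears stand out 17 mm at the foot. Origin: centre of underside; z up, -x its front (to the robot), +x hinge side. Front wall 12 mm thick; in its middle a notch 40 mm wide, open at the top, 12 mm deep (floor at 95 mm), right through the wall. Under the cover it is empty down to 45 mm above the bench
- notch (a point): the outer (front) edge of the notch floor, in the middle: on the front face of the box, 95 mm above the bench. Axes as the box
- cover (a joint): angle of the flat aluminium cover (104 x 130 x 4 mm), rad: 0 shut, grows as its front edge rises, 1.57 upright, stop 1.95. Shut, it lies flush in the rim: top at 107, underside at 103 mm (8 above the notch floor), front edge 13 mm behind the box's front face; no handle, no gap for fingers. Stiff hinge (friction 0.35 N m, about 5 N at the front edge): it stays where it is left
- cover_edge (a point): middle of the cover's front edge, at half its thickness; moves with the cover. Its x axis points from the edge to the hinge, z out of the cover's outer face
- cover_hinge (a point): middle of the hinge line, 105 mm above the bench, at x = +52 mm in the box's frame; the axis runs along the box's y. Turns with the cover
- pry_blade: flat tool 180 mm long, about 110 g: black handle 90 long x 18 wide x 16 mm high, then steel blade 90 long x 16 wide x 4 mm thick (last 14 mm: 2.8) at the handle's mid-height. Origin: centre of the handle's underside, middle line at z = 8 mm; x along the tool to the tip, z up as it lies. At the start only the last 40 mm or so of the blade stick out of the sleeve
- blade_tip (a point): middle of the tip of the pry blade, at x = 135, z = 8 mm in its frame
- sleeve: square steel tube fixed to the bench, 144 long x 34 wide x 30 mm high, with feet at the sides (66 mm wide over the feet, 6 mm high); bore 26 wide x 22 mm high, its floor 4 mm above the bench, closed at the back. Origin: centre of its underside; x points to the open mouth, z up
- sleeve_mouth (a point): middle of the open mouth of the sleeve, 15 mm above the bench. Axes as the sleeve. The bench between sleeve and box is free from world x = 0.34 to 0.47; beyond lie two fixed frame tubes, their near ends at about (0.48, -0.09), 30 mm high, and (0.50, 0.20), 71 mm high
- flux_tin: round tin, 75 mm across, 48 mm high, a bystander. Origin: centre of its underside
- mug: mug, 80 mm across, 92 mm high, a bystander. Origin: centre of its underside
- magnet: flat welding magnet, 50 x 100 x 16 mm, a bystander. Origin: centre of its underside
Mind the look-alikes: they are no part of the job. There is more than one size of the sleeve; the job needs the larger.

How it is judged:
By the outcome, as a careful person would: the job done as asked, in the order asked, and still so for the second after the job is handed in, with the robot touching nothing.
It also fails if it takes over 61 s, if anything falls off the work surface, if the arm or the gripper's body presses on something with over 40 N, if the wrist force passes 120 N, or if a joint passes its speed limit or range.

## Working session

There is one attempt and no reset: what is moved stays moved. The work goes in short steps, Python scripts to look and compute and a tool call to move; the robot and the scene stay as the last step left them, time stands still between calls to the robot, and variables do not carry over. Pictures are saved under pics/ and viewed, and the job is handed in when it is done.

Besides the shell and the picture viewer there is one more tool, called after ">>>" by a JSON object that holds its "api" and its "payload". step_arm: Moves the arm, as the interface text tells. Its arguments: {"type":"object","properties":{"targets":{"type":"array"},"newtons":{"type":"number"}},"required":["targets"]}

```bash
ls; mkdir -p pics; python3 - <<'E'
from station import bot
import cv2,numpy as np
print(bot.get_obs(), bot.tip_reach)
for n in("scene","top"):
    c=bot.read_camera(n)
    cv2.imwrite(f"pics/{n}0.png",c["frame"][:,:,::-1])
    np.savez(f"{n}0.npz",**c)
    print(n,c["fov_y"],c["cx"],c["cy"],c["distortion"],c["R"],c["t"])
E
```

```text
pics
{'t': 0.0, 'q': array([-1.23610642,  0.47779846,  0.02235486,  1.5564665 , -0.01146384,
        1.10930329, -0.08309275]), 'joint_vel': array([-1.97870436e-03,  6.54298104e-04,  1.01160120e-03, -1.27875515e-03,
       -1.01217268e-03,  1.43998022e-03, -7.69533948e-05]), 'joint_torque': array([-1.73532113e-03, -5.96448684e+01,  1.60688739e+00, -2.81205028e+01,
        1.24119947e-02,  9.28327034e-03, -1.44752698e-05]), 'eef_pos': array([0.28900067, 0.60938302, 0.25232074]), 'tool_rot': array([ 5.66213709e-04,  8.45113127e-01,  5.34586709e-01, -7.29763118e-04]), 'contact_force': array([ 0.43265066, -0.15962659, -0.51993017]), 'torque': array([-0.00391249, -0.03333469, -0.00513035]), 'gripper_width': 1.0017131513763047} 0.022
scene 48.68795456771243 323.02041827312235 238.9016273343666 [0.02792703 0.         0.         0.         0.        ] [[ 0.87404188 -0.48560735  0.01537167]
 [-0.33287617 -0.6215881  -0.70909921]
 [ 0.35389864  0.61466554 -0.70494115]] [-0.47683026  0.27422236  1.02785382]
top 45.38025942932021 321.3327909789183 246.23827317470926 [-0.00684346  0.          0.          0.          0.        ] [[ 0.20138431 -0.97948164 -0.00775102]
 [-0.89758411 -0.18136628 -0.4018072 ]
 [ 0.392157    0.08787486 -0.91569148]] [-0.10180406  0.53818043  1.52740691]
```

View pics/scene0.png

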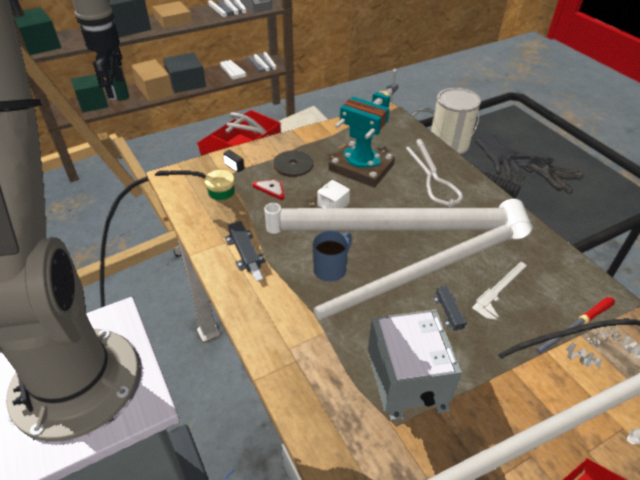

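View pics/top0.png

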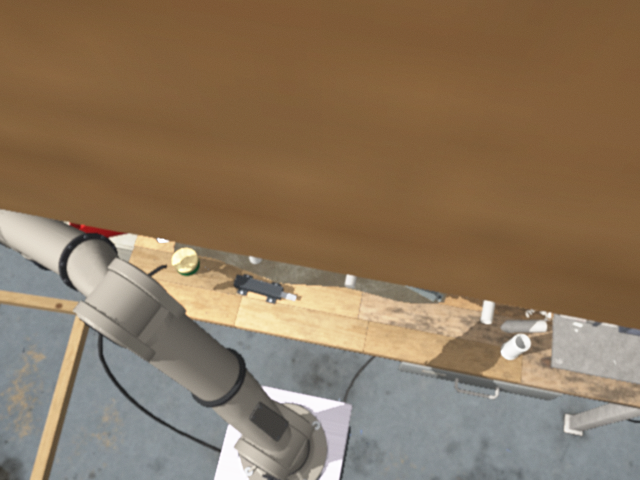

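```bash
cat > h.py <<'E'
import numpy as np,cv2
def K(c):
    f=240/np.tan(np.radians(c["fov_y"])/2); return np.array([[f,0,c["cx"]],[0,f,c["cy"]],[0,0,1.]])
def cloud(c):
    c={k:c[k] for k in ("fov_y","cx","cy","distortion","R","t","z_map","frame")}
    u,v=np.meshgrid(np.arange(640.),np.arange(480.))
    p=cv2.undistortPoints(np.stack([u,v],-1).reshape(-1,1,2),K(c),np.array(c["distortion"])).reshape(480,640,2)
    z=c["z_map"]; P=np.dstack([p*z[...,None],z]); W=(P-np.array(c["t"]))@np.array(c["R"])
    W[z==0]=np.nan; return W
def proj(c,X):
    return cv2.projectPoints(np.array(X,float).reshape(-1,1,3),cv2.Rodrigues(np.array(c["R"]))[0],np.array(c["t"]),K(c),np.array(c["distortion"]))[0].reshape(-1,2)
def crop(c,x0,y0,x1,y1,name,s=4):
    cv2.imwrite(name,cv2.resize(c["frame"][y0:y1,x0:x1,::-1],None,fx=s,fy=s,interpolation=cv2.INTER_CUBIC))
E
python3 - <<'E'
from h import *
c=np.load("scene0.npz");W=cloud(c);t=np.load("top0.npz");T=cloud(t)
crop(c,200,200,360,320,"pics/c1.png",5)
crop(c,350,270,500,430,"pics/c2.png",3)
crop(t,150,230,350,330,"pics/c3.png",4)
np.set_printoptions(precision=3,suppress=True)
for n,(u,v) in dict(box=(410,340),sl=(245,248),sl2=(450,308),sl2b=(455,318),tip=(258,272),tin=(220,180),mug=(330,240),mag=(330,195),tube=(400,217),tube2=(420,265),tubeend=(322,312)).items(): print(n,W[v,u])
for u,v in((300,100),(100,100),(600,200),(500,260),(262,288),(290,296),(185,260),(515,345)): print(u,v,T[v,u])
E
```

```text
box [ 0.57  -0.284  0.105]
sl [0.418 0.148 0.031]
sl2 [ 0.737 -0.216  0.021]
sl2b [ 0.73  -0.242  0.02 ]
tip [0.42  0.081 0.012]
tin [0.453 0.391 0.049]
mug [0.59  0.049 0.063]
mag [0.674 0.197 0.055]
tube [0.785 0.045 0.054]
tube2 [ 0.745 -0.094  0.035]
tubeend [ 0.487 -0.099  0.027]
300 100 [-0.06  -0.126  1.567]
100 100 [-0.06  -0.103  1.561]
600 200 [-0.06  -0.16   1.559]
500 260 [-0.06  -0.154  1.538]
262 288 [0.415 0.157 0.039]
290 296 [nan nan nan]
185 260 [0.452 0.4   0.047]
515 345 [ 0.37  -0.554  0.11 ]
```

```bash
ls pics
```

```text
c1.png
c2.png
c3.png
scene0.png
top0.png
```

View pics/c1.png

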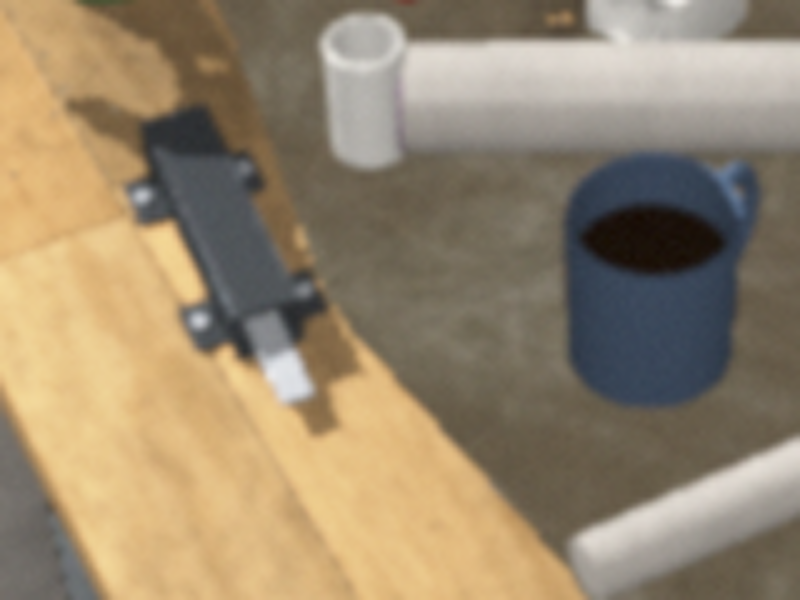

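View pics/c2.png

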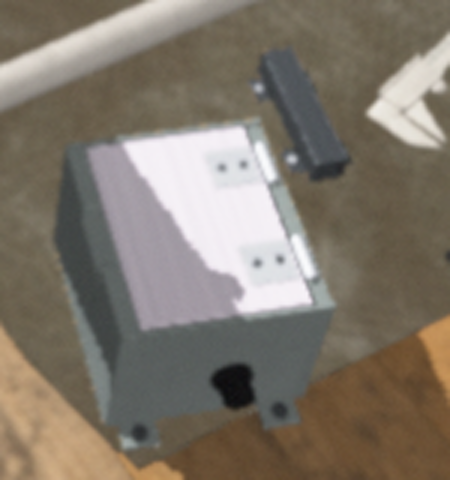

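View pics/c3.png

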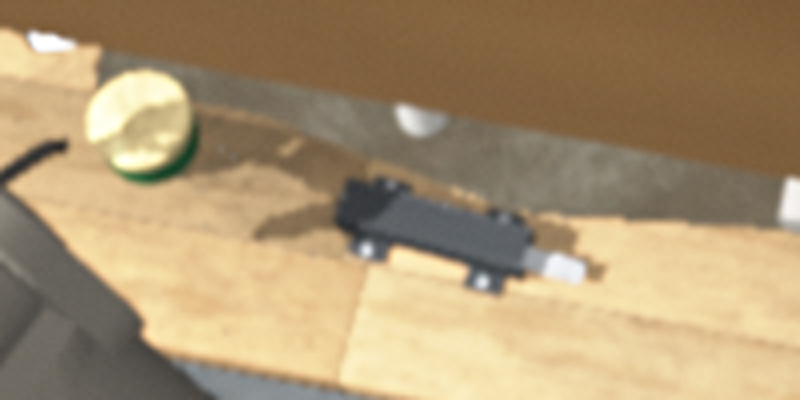

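```bash
python3 - <<'E'
from h import *
np.set_printoptions(precision=4,suppress=True)
c=np.load("scene0.npz");W=cloud(c)
t=np.load("top0.npz");T=cloud(t)
print("cam",-c["R"].T@c["t"],-t["R"].T@t["t"])
def rect(m,name,P):
    p=P[m][:, :2].astype(np.float32)
    r=cv2.minAreaRect(p*1000); print(name,len(p),r, P[m][:,2].mean(), P[m][:,2].std())
    return m
reg=np.zeros((480,640),bool);reg[215:290,220:275]=1
for P,n,reg in((W,"scene",(slice(215,290),slice(220,275))),(T,"top",(slice(265,310),slice(225,300)))):
    m=np.zeros((480,640),bool);m[reg]=1
    for lo,hi in((.024,.036),(.026,.05)):
        mm=m&(P[...,2]>lo)&(P[...,2]<hi); 
        mm=cv2.morphologyEx(mm.astype(np.uint8),cv2.MORPH_OPEN,np.ones((2,2)))>0
        rect(mm,n+str(lo),P)
m=np.zeros((480,640),bool);m[300:420,360:470]=1
mm=m&(abs(W[...,2]-.107)<.005)
rect(mm,"boxtop",W)
# bench heights
print("bench",np.nanmedian(W[330:350,230:250,2]), W[300,270],W[260,225])
# grid of heights around sleeve
for v in range(225,290,4): print(v,[ "%.0f,%.0f,%.0f"%tuple(W[v,u]*1000) for u in range(228,272,5)])
E
```

```text
cam [ 0.1443 -0.6929  0.9264] [-0.0954 -0.1363  1.6141]
scene0.024 673 ((466.4560241699219, 177.5259552001953), (171.40704345703125, 83.61090087890625), 71.32279205322266) nan nan
scene0.026 695 ((466.26190185546875, 179.27703857421875), (172.98841857910156, 90.25032806396484), 75.1277084350586) nan nan
top0.024 460 ((421.5927429199219, 170.58587646484375), (139.53738403320312, 34.94757080078125), 86.28433990478516) nan nan
top0.026 460 ((421.79425048828125, 170.60244750976562), (139.3883819580078, 35.88543701171875), 85.91356658935547) nan nan
boxtop 4493 ((571.3785400390625, -295.59002685546875), (145.296142578125, 130.8295135498047), 70.59004211425781) 0.10681974157430045 0.0016613533166221681
bench -0.0007650100520236749 [0.4123 0.0017 0.001 ] [nan nan nan]
225 ['412,241,30', '423,234,31', '434,228,31', '453,249,6', '466,248,1', '477,242,0', '488,236,0', '498,227,3', '502,203,22']
229 ['411,242,16', '417,218,34', '428,216,30', '438,208,32', '459,233,2', '470,225,3', '480,218,5', 'nan,nan,nan', '500,200,11']
233 ['410,244,1', '412,206,33', '422,200,34', '434,199,29', '453,216,5', 
[... 1076 characters left out ...]
,133,-1', '375,126,1', '385,119,3', '396,116,0', '405,105,6', '413,93,13', '427,99,1', '437,95,-1', '447,88,0']
273 ['360,118,3', '371,114,1', '381,110,-1', '391,104,0', '402,99,-0', '408,82,14', '417,75,16', '432,82,0', '441,73,5']
277 ['356,107,2', '366,102,2', '376,98,1', '387,94,-1', '396,87,1', '406,81,2', '412,62,18', '426,69,3', '436,63,3']
281 ['352,98,-0', '362,92,1', '372,88,-1', '381,81,1', '392,77,-0', '402,72,-1', '411,62,5', '422,60,1', 'nan,nan,nan']
285 ['347,85,2', '357,81,0', '367,75,1', '377,71,0', '387,65,1', '397,60,-0', '407,54,1', '417,48,1', '427,44,0']
289 ['343,78,-2', '353,72,-1', '362,63,3', '373,60,-0', '382,54,1', '392,49,1', '402,43,1', '412,38,0', '422,34,-1']
```

```bash
cat >> h.py <<'E'
from scipy.optimize import minimize
def boxpts(x,y,yaw,x0,x1,y0,y1,z):
    ca,sa=np.cos(yaw),np.sin(yaw)
    L=np.array([[x0,y0],[x1,y0],[x1,y1],[x0,y1]])
    return np.c_[L@np.array([[ca,sa],[-sa,ca]])+[x,y],np.full(4,z)]
def fill(c,pts,S=16):
    im=np.zeros((480,640),np.float32)
    cv2.fillConvexPoly(im,np.round((proj(c,pts))*S).astype(np.int32),1,lineType=cv2.LINE_AA,shift=4)
    im=np.zeros((480*4,640*4),np.uint8)
    q=(proj(c,pts)+.5)*4-.5
    cv2.fillConvexPoly(im,np.round(q*S).astype(np.int32),255,shift=4)
    return cv2.resize(im,(640,480),interpolation=cv2.INTER_AREA)/255.
E
python3 - <<'E'
from h import *
np.set_printoptions(precision=4,suppress=True)
c=np.load("scene0.npz");W=cloud(c)
t=np.load("top0.npz");T=cloud(t)
def fit(cams,masks,p0,dims,z):
    def cost(p):
        return sum(abs(fill(c,boxpts(*p,*dims,z))-m).sum()/m.sum() for c,m in zip(cams,masks))
    best=None
    for dy in (-.08,0,.08):
        r=minimize(cost,np.array(p0)+[0,0,dy],method="Nelder-Mead",options=dict(initial_simplex=np.array(p0)+[0,0,dy]+np.array([[0,0,0],[.01,0,0],[0,.01,0],[0,0,.1]]),xatol=1e-4,fatol=1e-5,maxiter=300))
        if best is None or r.fun<best.fun: best=r
    return best.x,best.fun
m=np.zeros((480,640),bool);m[300:420,360:470]=1
bm=m&(W[...,2]>.1)
print("box",bm.sum(),fit([c],[bm.astype(float)],[.571,-.296,-.34],[-.065,.065,-.07,.07],.107))
def smask(P,sl):
    m=np.zeros((480,640),bool);m[sl]=1
    mm=m&(P[...,2]>.023)&(P[...,0]<.46)&(P[...,1]>.095)&(P[...,1]<.26)
    return cv2.medianBlur(mm.astype(np.uint8),3).astype(float)
s1=smask(W,(slice(215,290),slice(220,275)));s2=smask(T,(slice(265,310),slice(225,300)))
dims=[-.072,.072,-.017,.017]
print(s1.sum(),s2.sum())
print("sl scene",fit([c],[s1],[.421,.17,-1.6],dims,.03))
print("sl top",fit([t],[s2],[.421,.17,-1.6],dims,.03))
print("both",fit([c,t],[s1,s2],[.421,.17,-1.6],dims,.03))
# color-based sleeve
E
```

```text
box 4578 (array([ 0.5698, -0.2972, -0.3383]), np.float64(0.06985069257060622))
659.0 565.0
sl scene (array([ 0.4222,  0.1729, -1.6544]), np.float64(0.056949031509417124))
sl top (array([ 0.422 ,  0.173 , -1.6581]), np.float64(0.0708658684712823))
both (array([ 0.4222,  0.1729, -1.6531]), np.float64(0.12922464668518785))
```

```bash
python3 - <<'E'
from h import *
c=dict(np.load("scene0.npz"));t=dict(np.load("top0.npz"))
im=c["frame"].copy()
b=(.5698,-.2972,-.3383)
S=3;x0,y0=340,270
big=cv2.resize(im[y0:y0+170,x0:x0+150],None,fx=S,fy=S,interpolation=cv2.INTER_CUBIC)
for d,z in(([-.065,.065,-.07,.07],.107),([-.065,.065,-.07,.07],0),([-.052,.052,-.065,.065],.107),([-.065,-.053,-.02,.02],.095)):
    q=((proj(c,boxpts(*b,*d,z))-[x0,y0]+.5)*S).astype(np.int32)
    cv2.polylines(big,[q],True,(255,0,0),1)
cv2.imwrite("pics/bo.png",big[:,:,::-1])
x0,y0=200,200;S=6
for cc,x0,y0,n in((c,215,205,"s"),(t,220,255,"t")):
    big=cv2.resize(cc["frame"][y0:y0+80,x0:x0+90],None,fx=S,fy=S,interpolation=cv2.INTER_CUBIC)
    for d,z in(([-.072,.072,-.017,.017],.03),([.072,.112,-.008,.008],.014)):
        q=((proj(cc,boxpts(.4222,.173,-1.655,*d,z))-[x0,y0]+.5)*S).astype(np.int32)
        cv2.polylines(big,[q],True,(255,0,0),1)
    cv2.imwrite(f"pics/so_{n}.png",big[:,:,::-1])
    # mugs/tin
E
```

```text
(no output)
```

View pics/bo.png

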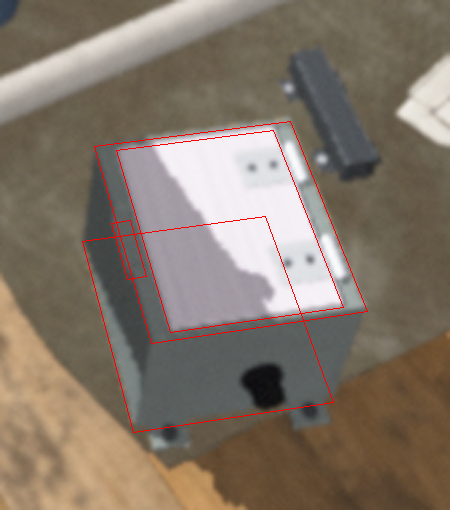

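View pics/so_s.png

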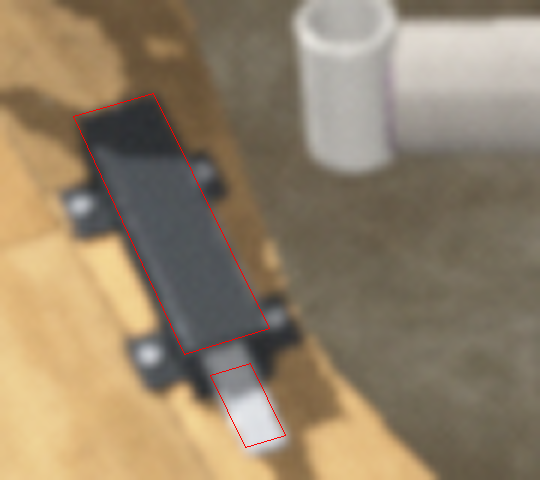

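View pics/so_t.png

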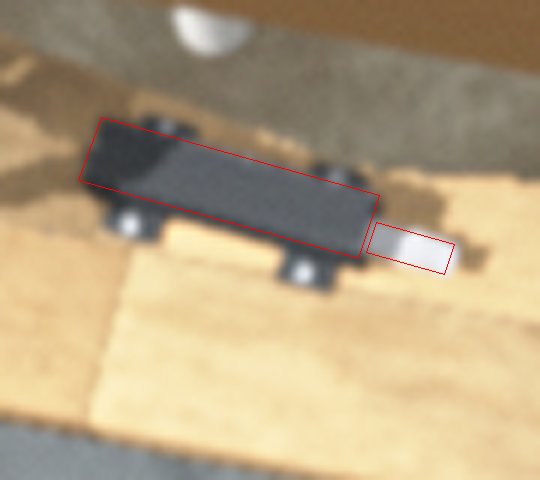

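```bash
cat > d.py <<'E'
import sys,numpy as np
from station import bot
def delta(x,y,z,jawdeg=None):
    o=bot.get_obs();w,a,b,c=o["tool_rot"]
    from scipy.spatial.transform import Rotation as Ro
    R=Ro.from_quat([a,b,c,w]).as_matrix()
    ang=np.degrees(np.arctan2(R[1,0],R[0,0]))
    d=R.T@(np.array([x,y,z])-o["eef_pos"])*1000
    sp=None
    if jawdeg is not None:
        sp=-((jawdeg-ang+90)%180-90)
    print("t %.2f pos"%o["t"],np.round(o["eef_pos"]*1000,1),"ang %.1f tilt %s"%(ang,np.round(R[:2,2],4)),"F",np.round(o["contact_force"],1),"M",np.round(o["torque"],2),"w %.3f"%o["gripper_width"],"q",np.round(o["q"],2))
    print("delta",np.round(d,1),"spin",sp)
if __name__=="__main__": delta(*map(float,sys.argv[1:]))
E
python3 d.py .414 .077 .15 -4.8
```

```text
t 0.10 pos [289.  609.5 252.4] ang 64.6 tilt [-0.0006 -0.0015] F [0.4 0.5 0. ] M [-0.04  0.02  0.04] w 1.000 q [-1.24  0.48  0.02  1.56 -0.01  1.11 -0.08]
delta [-427.4  341.1  103.2] spin 69.43144706880311
```

>>> {"api": "step_arm", "payload": {"targets": [[-427,341,103,69.4,0.4],[-427,341,103,69.4,0.4],[-427,341,103,69.4,0.4],[-427,341,103,69.4,0.4],[-427,341,103,69.4,0.4],[-427,341,103,69.4,0.4],[-427,341,103,69.4,0.4],[-427,341,103,69.4,0.4],[-427,341,103,69.4,0.4],[-427,341,103,69.4,0.4],[-427,341,103,69.4,0.4],[-427,341,103,69.4,0.4],[-427,341,103,69.4,0.4],[-427,341,103,69.4,0.4],[-427,341,103,69.4,0.4],[-427,341,103,69.4,0.4],[-427,341,103,69.4,0.4]]}}

```text
t: 1.52
eef_pos: [0.4143, 0.079, 0.1504]
tool_rot: [-0.0, 0.999, -0.041, -0.0]
contact_force: [0.6, -0.6, -0.1]
gripper_width: 0.604
```

```bash
python3 d.py .414 .077 .027 -4.8; python3 -c "
from station import bot;from h import *
c=bot.read_camera('scene');crop(c,190,120,350,300,'pics/s1.png',3);c=bot.read_camera('top');crop(c,200,230,360,330,'pics/t1.png',4)"
```

```text
t 1.52 pos [414.3  79.  150.4] ang -4.7 tilt [-0.      0.0004] F [ 0.6 -0.6 -0.1] M [0.04 0.03 0.04] w 0.604 q [-0.73  0.22  0.44  2.26 -0.15  0.69 -0.26]
delta [-1.000e-01  2.100e+00  1.234e+02] spin 0.09335937332484434
```

View pics/s1.png

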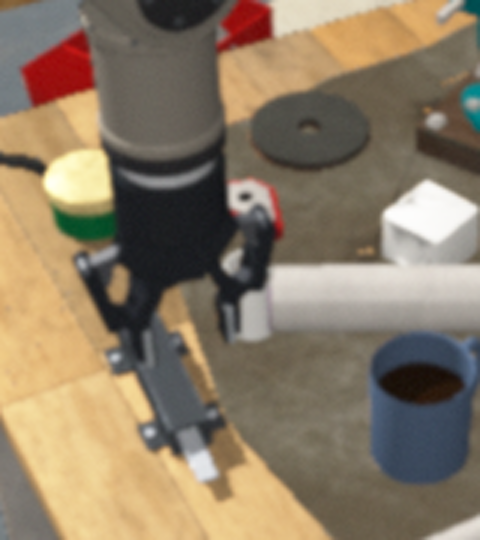

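>>> {"api": "step_arm", "payload": {"targets": [[0,2,40,0,0.6],[0,2,80,0,0.6],[0,2,105,0,0.6],[0,2,118,0,0.6],[0,2,123,0,0.6],[0,2,123,0,0.6]]}}

```text
t: 2.12
eef_pos: [0.4136, 0.0768, 0.0265]
tool_rot: [0.0, 0.999, -0.041, -0.001]
contact_force: [0.4, -0.2, -0.2]
gripper_width: 0.395
```

```bash
python3 d.py .414 .077 .027 -4.8; python3 -c "
from station import bot;from h import *
c=bot.read_camera('scene');crop(c,190,160,350,300,'pics/s2.png',4);c=bot.read_camera('top');crop(c,200,230,360,330,'pics/t2.png',4)"
```

```text
t 2.12 pos [413.6  76.8  26.5] ang -4.7 tilt [-0.0019 -0.0003] F [ 0.4 -0.2 -0.2] M [-0.02 -0.02 -0.01] w 0.395 q [-0.57  0.49  0.29  2.32 -0.36  0.38 -0.06]
delta [ 0.4 -0.3 -0.5] spin 0.1254956769521698
```

View pics/s2.png

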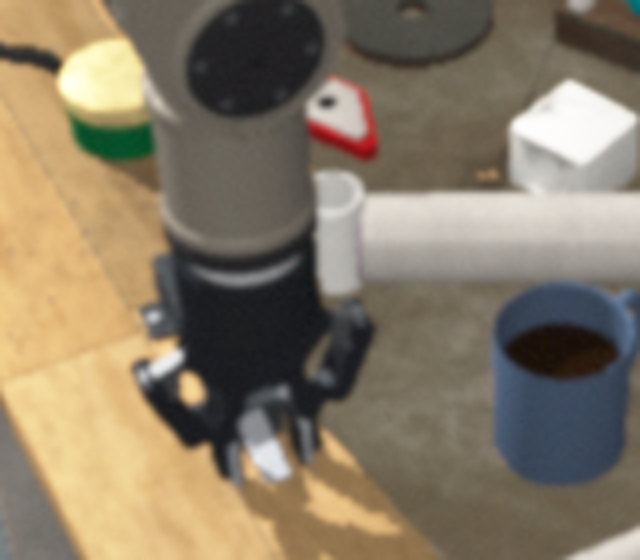

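>>> {"api": "step_arm", "payload": {"targets": [[0,0,0,0,0.85],[0,0,0,0,1],[0,0,0,0,1],[0,0,0,0,1],[0,0,0,0,1]], "newtons": 60}}

```text
t: 2.63
eef_pos: [0.4149, 0.0764, 0.0278]
tool_rot: [-0.0, 0.999, -0.042, 0.001]
contact_force: [0.4, 0.5, 1.2]
gripper_width: 0.155
```

```bash
python3 d.py .414 .077 .027 -4.8
```

```text
t 2.63 pos [414.9  76.4  27.8] ang -4.8 tilt [0.0016 0.0008] F [0.4 0.5 1.2] M [ 0.34 -0.18  0.01] w 0.155 q [-0.57  0.48  0.29  2.32 -0.36  0.38 -0.06]
delta [-0.9 -0.5  0.8] spin 0.037026237637377335
```

>>> {"api": "step_arm", "payload": {"targets": [[0,8,0,0,1],[0,20,0,0,1],[0,35,0,0,1],[0,50,0,0,1],[0,60,0,0,1],[0,60,0,0,1]]}}

```text
t: 3.13
eef_pos: [0.4084, 0.0134, 0.0273]
tool_rot: [0.001, 0.999, -0.044, -0.0]
contact_force: [-0.9, -2.6, 0.9]
gripper_width: 0.157
```

```bash
python3 d.py .409 .016 .027 -4.8;python3 -c "
from station import bot;from h import *
c=bot.read_camera('scene');crop(c,190,180,350,320,'pics/s3.png',4);c=bot.read_camera('top');crop(c,200,230,360,330,'pics/t3.png',4)"
```

```text
t 3.13 pos [408.4  13.4  27.3] ang -5.0 tilt [-0.0007 -0.0011] F [-0.9 -2.6  0.9] M [-0.25  0.05  0.  ] w 0.157 q [-0.42  0.47  0.27  2.34 -0.35  0.37  0.07]
delta [ 0.4 -2.6  0.3] spin -0.19350876577294684
```

View pics/s3.png

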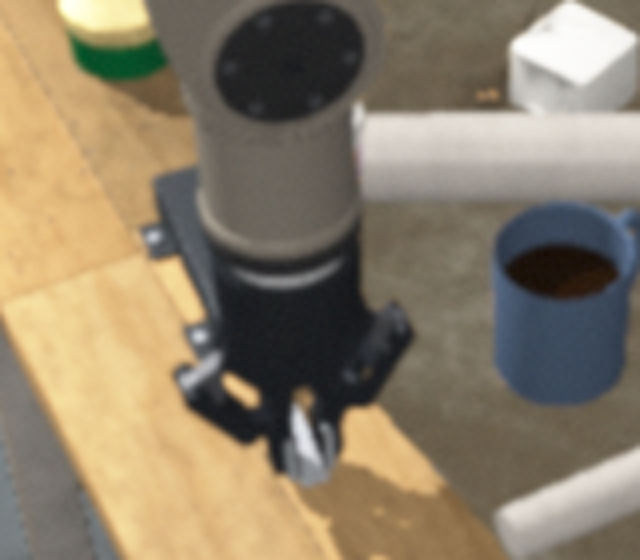

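>>> {"api": "step_arm", "payload": {"targets": [[0,12,0,0,1],[0,28,0,0,1],[0,46,0,0,1],[0,64,0,0,1],[0,82,0,0,1],[0,96,0,0,1],[0,105,0,0,1],[0,105,0,0,1]]}}

```text
t: 3.9
eef_pos: [0.4002, -0.0896, 0.0272]
tool_rot: [0.0, 0.999, -0.043, -0.0]
contact_force: [-0.3, 0.4, -0.1]
gripper_width: 0.159
```

```bash
python3 d.py .409 .016 .027 -4.8;python3 -c "
from station import bot;from h import *
c=bot.read_camera('scene');crop(c,190,200,350,340,'pics/s4.png',4);c=bot.read_camera('top');crop(c,220,240,380,340,'pics/t4.png',4)"
```

```text
t 3.90 pos [400.2 -89.6  27.2] ang -4.9 tilt [-0.0003 -0.0005] F [-0.3  0.4 -0.1] M [-0.09  0.07 -0.02] w 0.159 q [-0.14  0.47  0.25  2.34 -0.32  0.36  0.29]
delta [  -0.2 -106.     0.2] spin -0.08495567970798845
```

View pics/s4.png

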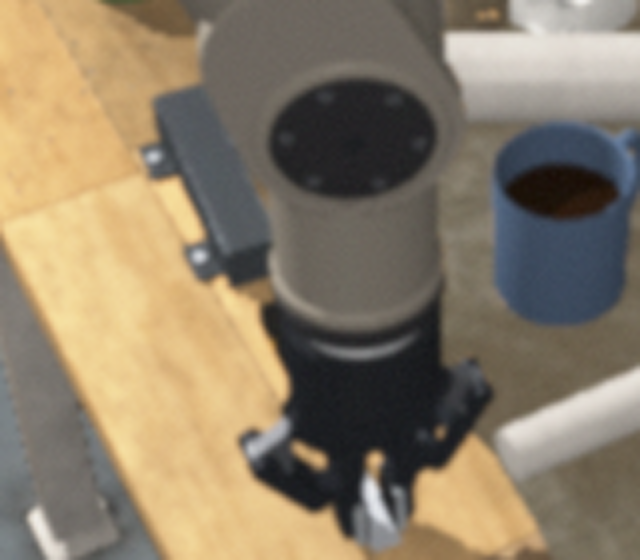

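View pics/t4.png

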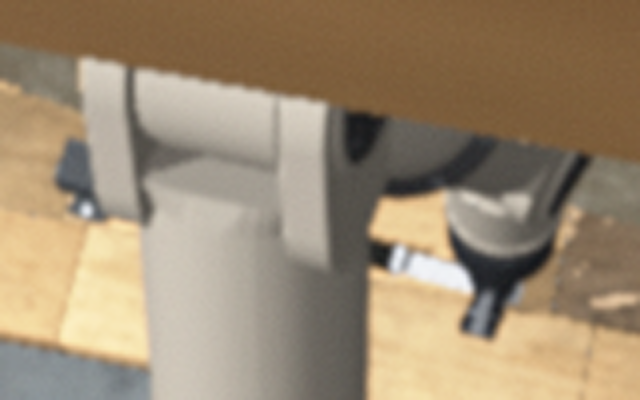

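>>> {"api": "step_arm", "payload": {"targets": [[0,0,2,0,1],[0,0,4,0,1],[0,0,4,0,1],[0,0,4,0,0.8],[0,0,4,0,0.6],[0,0,4,0,0.5],[0,0,4,0,0.5],[0,0,4,0,0.5]]}}

```text
t: 4.67
eef_pos: [0.4004, -0.0884, 0.0233]
tool_rot: [-0.0, 0.999, -0.042, -0.0]
contact_force: [-0.6, -1.0, 0.7]
gripper_width: 0.497
```

>>> {"api": "step_arm", "payload": {"targets": [[0,0,-30,0,0.5],[0,0,-70,0,0.5],[0,40,-100,0,0.5],[0,80,-120,0,0.5],[0,120,-120,0,0.5],[0,120,-120,0,0.5]]}}

```text
t: 5.17
eef_pos: [0.3908, -0.2141, 0.1456]
tool_rot: [0.002, 0.999, -0.045, 0.003]
contact_force: [-0.6, -0.6, -0.4]
gripper_width: 0.498
```

```bash
python3 d.py .409 .016 .027 -4.8;python3 -c "
from station import bot;from h import *
c=bot.read_camera('scene');np.savez('s5.npz',**c);crop(c,190,200,350,340,'pics/s5.png',4);c=bot.read_camera('top');np.savez('t5.npz',**c);crop(c,220,240,380,340,'pics/t5.png',4)"
```

```text
t 5.17 pos [ 390.8 -214.1  145.6] ang -5.1 tilt [ 0.0054 -0.0036] F [-0.6 -0.6 -0.4] M [-0.02 -0.03  0.01] w 0.498 q [-0.03  0.27  0.45  2.21 -0.18  0.69  0.46]
delta [  -3.  -231.2  117.9] spin -0.3194373460918456
```

View pics/s5.png

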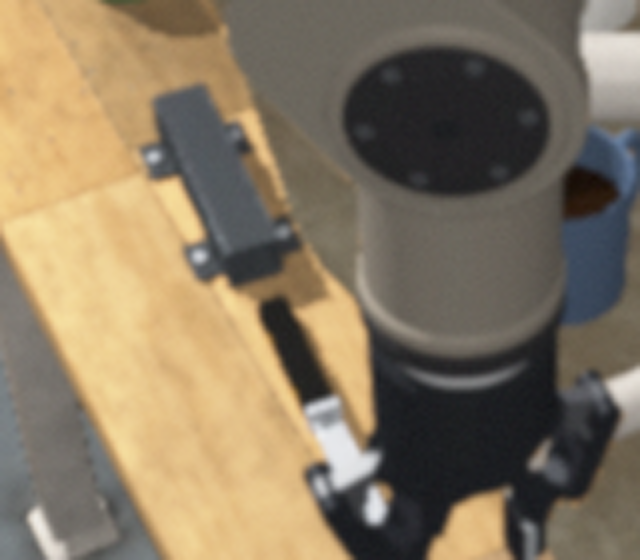

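View pics/t5.png

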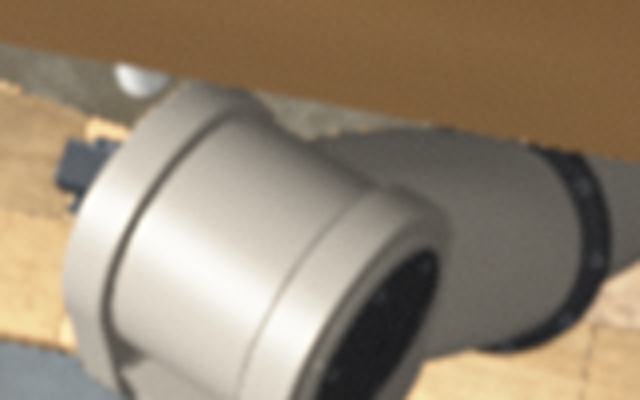

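```bash
python3 - <<'E'
from h import *
c=dict(np.load("s5.npz"));g=c["frame"].mean(2)
m=np.zeros((480,640),bool);m[272:305,253:276]=1
m&=g<75
n,l,s,_=cv2.connectedComponentsWithStats(m.astype(np.uint8));k=1+np.argmax(s[1:,4]);m=(l==k)
print(s[1:])
def model(p):
    # top + visible sides: union of hull of z 2..16
    pts=np.r_[boxpts(*p,-.045,.045,-.009,.009,.016),boxpts(*p,-.045,.045,-.009,.009,0.0)]
    q=proj(c,pts); h=cv2.convexHull(q.astype(np.float32)).reshape(-1,2)
    im=np.zeros((1920,2560),np.uint8);cv2.fillConvexPoly(im,np.round(((h+.5)*4-.5)*16).astype(np.int32),255,shift=4)
    return cv2.resize(im,(640,480),interpolation=cv2.INTER_AREA)/255.
best=None
for th in (-1.75,-1.65,-1.55):
    p0=np.array([.41,.03,th])
    r=minimize(lambda p:abs(model(p)-m).sum()/m.sum(),p0,method="Nelder-Mead",options=dict(initial_simplex=p0+np.array([[0,0,0],[.01,0,0],[0,.01,0],[0,0,.1]]),maxiter=250))
    print(r.x,np.degrees(r.x[2]),r.fun)
    if best is None or r.fun<best.fun:best=r
p=best.x
big=cv2.resize(c["frame"][260:340,240:300],None,fx=8,fy=8,interpolation=cv2.INTER_CUBIC)
for d,z in(([-.045,.045,-.009,.009],.016),([.045,.135,-.008,.008],.010)):
    q=((proj(c,boxpts(*p,*d,z))-[240,260]+.5)*8).astype(np.int32);cv2.polylines(big,[q],True,(255,0,0),1)
cv2.imwrite("pics/ho.png",big[:,:,::-1])
ca,sa=np.cos(p[2]),np.sin(p[2]);print("grasp",p[:2]+.034*np.array([ca,sa]),"tip",p[:2]+.135*np.array([ca,sa]))
E
```

```text
[[255 274  18  27 212]]
[ 0.41370261  0.04581778 -1.70241122] -97.5409780335011 0.5728079911209767
[ 0.41285163  0.04246974 -1.71015049] -97.98440563010992 0.579337772844987
[ 0.41398052  0.0490789  -1.71128212] -98.04924328793302 0.5746947835738068
grasp [0.40924061 0.01211183] tip [ 0.39598585 -0.08801464]
```

View pics/ho.png

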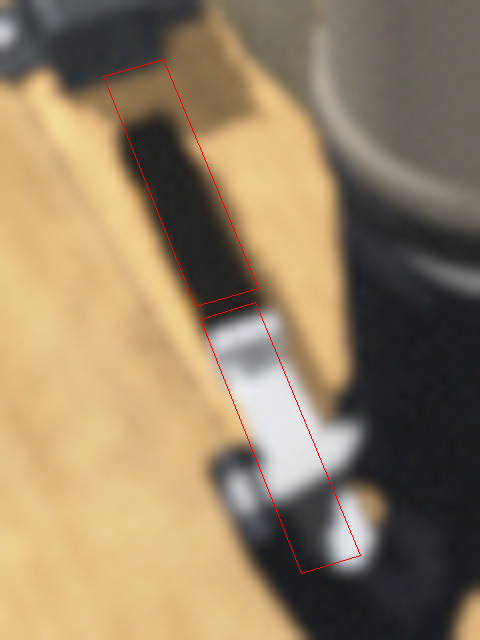

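```bash
cat > hf.py <<'E'
from h import *
def run(f,win,p0,thr=75,zb=0.,out="pics/ho2.png",z0=0):
    c=dict(np.load(f));g=c["frame"].max(2)
    x0,y0,x1,y1=win
    m=np.zeros((480,640),bool);m[y0:y1,x0:x1]=1
    m&=g<thr
    n,l,s,_=cv2.connectedComponentsWithStats(m.astype(np.uint8));m=(l==1+np.argmax(s[1:,4])).astype(float)
    print(s[1:])
    def hull(p,e):
        pts=np.r_[boxpts(*p,-.045,e,-.009,.009,.016+zb),boxpts(*p,-.045,e,-.009,.009,zb)]
        return cv2.convexHull(proj(c,pts).astype(np.float32)).reshape(-1,2)
    def model(p):
        h=hull(p[:3],p[3])
        im=np.zeros((1920,2560),np.uint8);cv2.fillConvexPoly(im,np.round(((h+.5)*4-.5)*16).astype(np.int32),255,shift=4)
        return cv2.resize(im,(640,480),interpolation=cv2.INTER_AREA)/255.
    best=None
    for th in (-.1,0,.1):
        q0=np.array([p0[0],p0[1],p0[2]+th,.035])
        r=minimize(lambda p:abs(model(p)-m).sum()/m.sum(),q0,method="Nelder-Mead",options=dict(initial_simplex=q0+np.array([[0,0,0,0],[.01,0,0,0],[0,.01,0,0],[0,0,.1,0],[0,0,0,.006]]),maxiter=400))
        print(r.x,np.degrees(r.x[2]),r.fun)
        if best is None or r.fun<best.fun:best=r
    p=best.x
    big=cv2.resize(c["frame"][y0-15:y1+35,x0-15:x1+35],None,fx=8,fy=8,interpolation=cv2.INTER_CUBIC)
    for h in (hull(p[:3],p[3]),proj(c,boxpts(*p[:3],.045,.135,-.008,.008,.010+zb))):
        q=((h-[x0-15,y0-15]+.5)*8).astype(np.int32);cv2.polylines(big,[q],True,(255,0,0),1)
    cv2.imwrite(out,big[:,:,::-1])
    d=np.array([np.cos(p[2]),np.sin(p[2])]);print("grasp34",p[:2]+.034*d,"tip",p[:2]+.135*d)
if __name__=="__main__":
    run("s5.npz",(250,272,275,304),[.408,.035,-1.66])
E
python3 hf.py
```

```text
[[256 274  17  27 189]]
[ 0.41164918  0.02465326 -1.58466132  0.01851042] -90.7944055267896 0.4071791679634817
[ 0.41149877  0.02419836 -1.70755266  0.01785173] -97.83556069327848 0.3485631289552858
[ 0.41213573  0.02486254 -1.70236854  0.01786108] -97.53853224010365 0.3509492685963274
grasp34 [ 0.40686353 -0.0094842 ] tip [ 0.39309415 -0.1095412 ]
```

View pics/ho2.png

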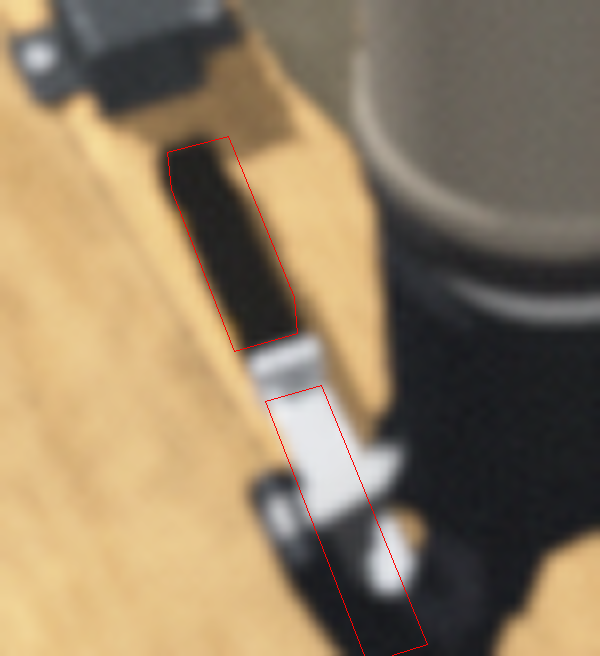

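>>> {"api": "step_arm", "payload": {"targets": [[0,0,0,0,0.5],[0,0,0,0,0.5]]}}

```text
t: 5.43
eef_pos: [0.3902, -0.2067, 0.1427]
tool_rot: [-0.0, 0.999, -0.041, -0.001]
contact_force: [-0.5, 0.2, 0.4]
gripper_width: 0.502
```

```bash
python3 d.py .4077 -.0035 .0232 -4.8
```

```text
t 5.43 pos [ 390.2 -206.7  142.7] ang -4.7 tilt [-0.0015  0.001 ] F [-0.5  0.2  0.4] M [-0.04 -0.04 -0.05] w 0.502 q [-0.04  0.27  0.45  2.22 -0.18  0.69  0.45]
delta [   1.  -203.8  119.6] spin 0.10540316151364948
```

>>> {"api": "step_arm", "payload": {"targets": [[1,-40,0,0,0.5],[1,-80,0,0,0.5],[1,-120,0,0,0.5],[1,-160,0,0,0.5],[1,-190,0,0,0.5],[1,-203,20,0,0.5],[1,-203,55,0,0.5],[1,-203,75,0,0.5],[1,-203,85,0,0.5],[1,-203,85,0,0.5]]}}

```text
t: 6.27
eef_pos: [0.406, -0.0045, 0.056]
tool_rot: [0.0, 0.999, -0.04, -0.003]
contact_force: [-0.3, -0.0, -0.5]
gripper_width: 0.502
```

```bash
python3 d.py .4077 -.0035 .0236 -4.8;python3 -c "
from station import bot;from h import *
c=bot.read_camera('scene');np.savez('s6.npz',**c);crop(c,220,230,320,340,'pics/s6.png',5);c=bot.read_camera('top');np.savez('t6.npz',**c);crop(c,220,240,380,340,'pics/t6.png',4)"
```

```text
t 6.27 pos [406.   -4.5  56. ] ang -4.6 tilt [-0.0057 -0.0007] F [-0.3 -0.  -0.5] M [-0.01  0.05  0.01] w 0.502 q [-0.37  0.4   0.27  2.34 -0.25  0.44  0.02]
delta [ 1.8 -1.2 32.4] spin 0.20355219636175548
```

View pics/s6.png

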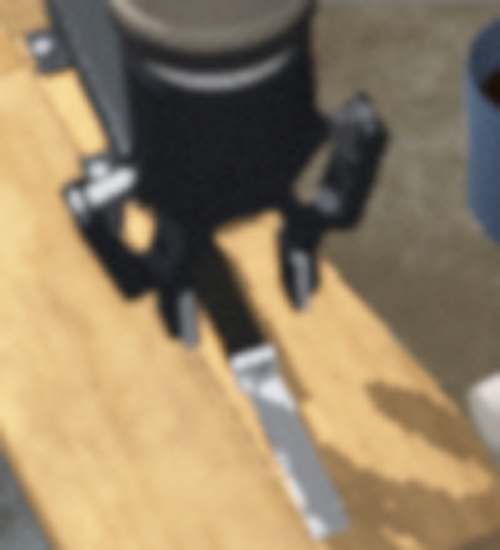

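View pics/t6.png

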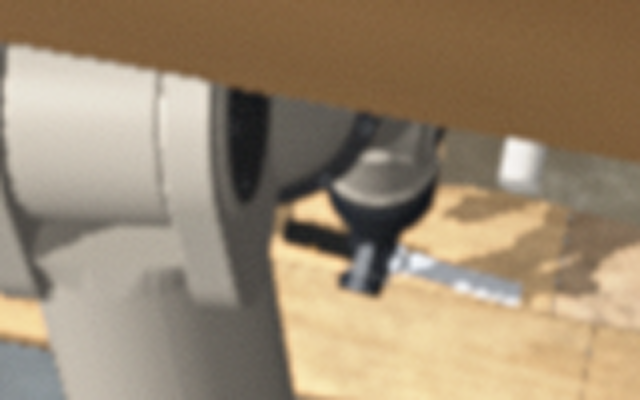

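```bash
cat >> h.py <<'E'
def ray(c,u,v,z):
    p=cv2.undistortPoints(np.array([[[u,v]]],float),K(c),np.array(c["distortion"])).reshape(2)
    d=np.array(c["R"]).T@np.r_[p,1]; o=-np.array(c["R"]).T@np.array(c["t"])
    return o+d*(z-o[2])/d[2]
E
python3 - <<'E'
from h import *
c=dict(np.load("s6.npz"))
for u,v,z in((220+316/5,230+537/5,.009),(220+350/5,230+518/5,.009),(220+256/5,230+352/5,.016),(220+262/5,230+378/5,.01)): print(ray(c,u,v,z))
t=dict(np.load("t6.npz"))
for u,v,z in((220+521/4,240+292/4,.009),(220+405/4,240+262/4,.01),(220+287/4,240+232/4,.012)): print(ray(t,u,v,z))
E
```

```text
[ 0.39248668 -0.10609209  0.009     ]
[ 0.40899855 -0.10434896  0.009     ]
[ 0.40980778 -0.01172484  0.016     ]
[ 0.40776463 -0.02146595  0.01      ]
[ 0.40119619 -0.1072715   0.009     ]
[ 0.40642259 -0.02020733  0.01      ]
[0.41109263 0.06908663 0.012     ]
```

>>> {"api": "step_arm", "payload": {"targets": [[2,-1,15,0,0.5],[2,-1,27,0,0.5],[2,-1,32,0,0.5],[2,-1,32,0,0.5],[2,-1,32,0,0.7],[2,-1,32,0,0.85],[2,-1,32,0,1],[2,-1,32,0,1],[2,-1,32,0,1],[2,-1,32,0,1]], "newtons": 110}}

```text
t: 7.2
eef_pos: [0.4107, -0.0049, 0.0275]
tool_rot: [-0.0, 0.999, -0.042, 0.0]
contact_force: [-2.3, -1.0, 11.9]
gripper_width: 0.171
```

```bash
python3 d.py .4077 -.0035 .0236 -4.8
```

```text
t 7.20 pos [410.7  -4.9  27.5] ang -4.8 tilt [0.001  0.0007] F [-2.3 -1.  11.9] M [ 0.02  0.64 -0.04] w 0.171 q [-0.33  0.47  0.22  2.34 -0.29  0.36  0.06]
delta [-3.1 -1.1  3.9] spin 0.010310034407652324
```

>>> {"api": "step_arm", "payload": {"targets": [[0,0,-20,0,1],[0,0,-50,0,1],[0,0,-85,0,1],[0,0,-115,0,1],[0,0,-123,0,1],[0,0,-123,0,1]]}}

```text
t: 7.7
eef_pos: [0.4121, -0.0045, 0.1517]
tool_rot: [-0.001, 0.999, -0.041, 0.003]
contact_force: [0.3, 0.6, -1.5]
gripper_width: 0.172
```

```bash
python3 d.py .3991 -.2371 .1500 70.6
```

```text
t 7.70 pos [412.1  -4.5 151.7] ang -4.8 tilt [0.0058 0.0021] F [ 0.3  0.6 -1.5] M [-0.02  0.   -0.02] w 0.172 q [-0.48  0.19  0.38  2.28 -0.12  0.68 -0.1 ]
delta [  6.4 232.9   1.1] spin -75.35646467769328
```

>>> {"api": "step_arm", "payload": {"targets": [[5,30,0,-7,1],[5,60,0,-14,1],[5,90,0,-21,1],[6,120,0,-28,1],[6,150,0,-35,1],[6,180,0,-42,1],[6,205,0,-49,1],[6,225,0,-56,1],[6,233,0,-63,1],[6,233,0,-70,1],[6,233,0,-75.3,1],[6,233,0,-75.3,1],[6,233,0,-75.3,1]]}}

```text
t: 8.78
eef_pos: [0.3962, -0.2373, 0.148]
tool_rot: [-0.001, 0.817, 0.577, -0.0]
contact_force: [0.8, 0.9, -1.4]
gripper_width: 0.172
```

```bash
python3 d.py .3991 -.2371 .1500 70.6;python3 -c "
from station import bot;from h import *
c=bot.read_camera('scene');np.savez('s7.npz',**c);crop(c,280,260,440,400,'pics/s7.png',5);c=bot.read_camera('top');np.savez('t7.npz',**c);cv2.imwrite('pics/t7.png',c['frame'][:,:,::-1])"
```

```text
t 8.78 pos [ 396.2 -237.3  148. ] ang 70.4 tilt [-0.002   0.0012] F [ 0.8  0.9 -1.4] M [-0.05 -0.01 -0.05] w 0.172 q [ 0.2   0.28  0.24  2.16 -0.1   0.72  1.74]
delta [ 1.2  2.7 -2. ] spin -0.1720974176320169
```

View pics/s7.png

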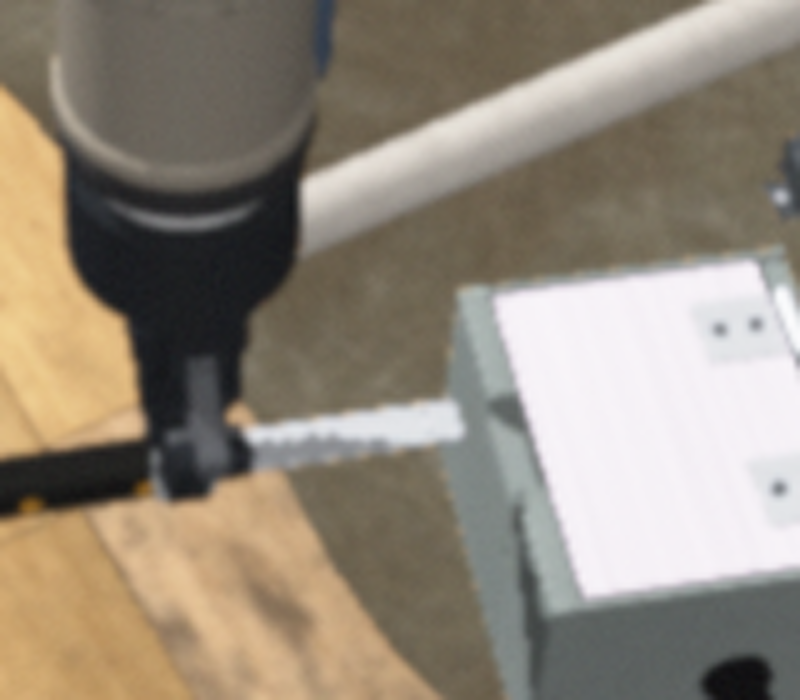

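View pics/t7.png

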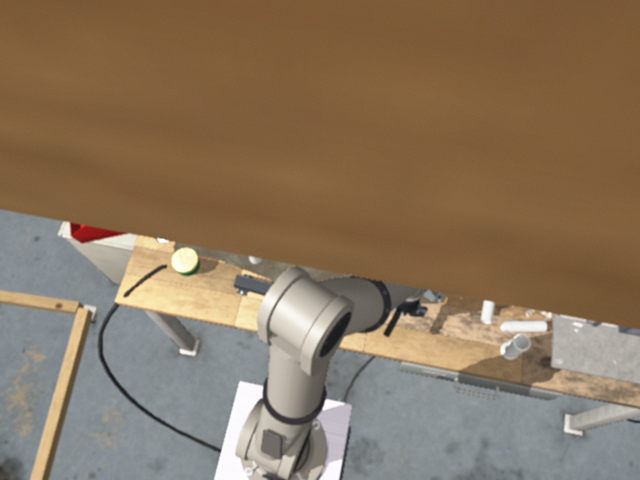

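```bash
python3 - <<'E'
from h import *
np.set_printoptions(precision=4,suppress=True)
c=dict(np.load("s7.npz"));W=cloud(c)
b=(.5698,-.2972,-.3383)
for y in(-.02,0,.02):
  for x,z in((-.065,.095),(-.053,.095),(-.065,.107),(-.053,.107)): 
    p=boxpts(*b,x,x,y,y,z)[0]; print(x,y,z,(proj(c,[p])[0]-[280,260])*5)
ys=[]
for u in range(331,372,3):
    col=[(v,W[v,u]) for v in range(338,356) if W[v,u,2]>.115]
    print(u,len(col),np.mean([w for v,w in col],0) if col else None)
print("tip est",ray(c,280+463/5,260+420/5,.13),ray(c,280+463/5,260+420/5,.125))
E
```

```text
-0.065 -0.02 0.095 [510.0346 512.9926]
-0.053 -0.02 0.095 [542.3462 508.4414]
-0.065 -0.02 0.107 [513.156  494.6318]
-0.053 -0.02 0.107 [545.748  490.0704]
-0.065 0 0.095 [496.5388 465.8479]
-0.053 0 0.095 [528.3995 461.435 ]
-0.065 0 0.107 [499.4986 447.3508]
-0.053 0 0.107 [531.6322 442.9292]
-0.065 0.02 0.095 [483.4363 420.0698]
-0.053 0.02 0.095 [514.8591 415.7891]
-0.065 0.02 0.107 [486.2424 401.4513]
-0.053 0.02 0.107 [517.9308 397.1632]
331 9 [ 0.4221 -0.247   0.1295]
334 9 [ 0.4266 -0.2497  0.1299]
337 9 [ 0.4322 -0.2506  0.1302]
340 9 [ 0.437  -0.2528  0.1296]
343 9 [ 0.4425 -0.2539  0.1302]
346 9 [ 0.4477 -0.2557  0.129 ]
349 8 [ 0.453  -0.2571  0.1293]
352 9 [ 0.4578 -0.2594  0.1297]
355 8 [ 0.463  -0.2611  0.1298]
358 9 [ 0.4681 -0.2629  0.1301]
361 8 [ 0.4729 -0.265   0.131 ]
364 9 [ 0.4788 -0.2658  0.1294]
367 8 [ 0.4841 -0.2674  0.1293]
370 8 [ 0.4887 -0.2701  0.1296]
tip est [ 0.4931 -0.2716  0.13  ] [ 0.4953 -0.269   0.125 ]
```

>>> {"api": "step_arm", "payload": {"targets": [[0,0,15,0,1],[0,0,26,0,1],[0,0,28,0,1],[0,0,28,0,1],[0,0,28,0,1],[0,0,28,0,1]]}}

```text
t: 9.38
eef_pos: [0.3975, -0.2378, 0.1218]
tool_rot: [0.0, 0.817, 0.577, 0.0]
contact_force: [1.1, -0.2, -0.9]
gripper_width: 0.17
```

```bash
cat > bl.py <<'E'
from station import bot;from h import *
import sys
np.set_printoptions(precision=4,suppress=True)
c=bot.read_camera('scene');np.savez(sys.argv[1]+'.npz',**c);W=cloud(c)
crop(c,280,260,440,400,'pics/'+sys.argv[1]+'.png',5)
N=np.array([.5085,-.2756]);u=np.array([np.cos(-.3383),np.sin(-.3383)]);n=np.array([-u[1],u[0]])
L=(W[...,:2]-N); a=L@u; b=L@n
for lo in np.arange(-.1,.05,.01):
    m=(a>lo)&(a<lo+.01)&(abs(b+.001)<.006)&(W[...,2]>.08)&(W[...,2]<.14)
    if m.sum()>3: print("%.3f n%d z %.4f sd %.4f"%(lo+.005,m.sum(),np.median(W[m][:,2]),W[m][:,2].std()))
E
python3 d.py .3991 -.2371 .1220 70.6; python3 bl.py s8
```

```text
t 9.38 pos [ 397.5 -237.8  121.8] ang 70.5 tilt [ 0.0009 -0.0004] F [ 1.1 -0.2 -0.9] M [ 0.   -0.05  0.05] w 0.170 q [ 0.21  0.32  0.23  2.18 -0.12  0.65  1.76]
delta [ 1.2  1.3 -0.2] spin -0.09614064898107699
-0.085 n32 z 0.1038 sd 0.0017
-0.075 n34 z 0.1040 sd 0.0016
-0.065 n28 z 0.1041 sd 0.0014
-0.055 n33 z 0.1043 sd 0.0016
-0.045 n32 z 0.1041 sd 0.0016
-0.035 n29 z 0.1036 sd 0.0015
-0.025 n32 z 0.1036 sd 0.0016
-0.015 n17 z 0.1034 sd 0.0014
0.005 n39 z 0.0941 sd 0.0039
0.015 n34 z 0.1053 sd 0.0054
0.025 n29 z 0.1065 sd 0.0013
0.035 n34 z 0.1069 sd 0.0015
0.045 n29 z 0.1069 sd 0.0014
0.055 n34 z 0.1066 sd 0.0015
```

View pics/s8.png

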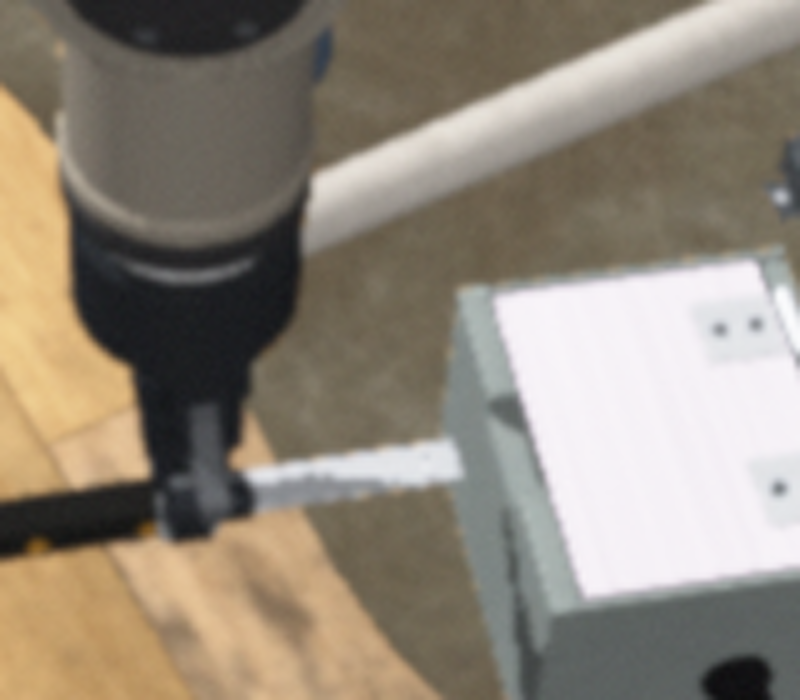

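>>> {"api": "step_arm", "payload": {"targets": [[0,0,2,0,1],[0,0,3,0,1],[0,0,3,0,1],[0,8,3,0,1],[0,16,3,0,1],[0,22,3,0,1],[0,25,3,0,1],[0,25,3,0,1]]}}

```text
t: 10.1
eef_pos: [0.4218, -0.2464, 0.1183]
tool_rot: [0.0, 0.816, 0.577, 0.0]
contact_force: [-0.3, 0.7, -1.2]
gripper_width: 0.173
```

```bash
python3 d.py .3991 -.2371 .1190 70.6; python3 bl.py s9
```

```text
t 10.10 pos [ 421.8 -246.4  118.3] ang 70.5 tilt [ 0.0007 -0.0004] F [-0.3  0.7 -1.2] M [-0.   -0.03  0.02] w 0.173 q [ 0.21  0.37  0.23  2.12 -0.13  0.66  1.76]
delta [  1.2 -24.5  -0.7] spin -0.05179051744872254
-0.065 n7 z 0.1005 sd 0.0015
-0.055 n36 z 0.1004 sd 0.0014
-0.045 n34 z 0.1004 sd 0.0018
-0.035 n34 z 0.1003 sd 0.0016
-0.025 n35 z 0.0999 sd 0.0016
-0.015 n30 z 0.0999 sd 0.0017
-0.005 n31 z 0.1007 sd 0.0014
0.005 n35 z 0.0995 sd 0.0050
0.015 n29 z 0.1061 sd 0.0048
0.025 n30 z 0.1075 sd 0.0012
0.035 n32 z 0.1070 sd 0.0015
0.045 n30 z 0.1067 sd 0.0014
0.055 n28 z 0.1067 sd 0.0018
```

View pics/s9.png

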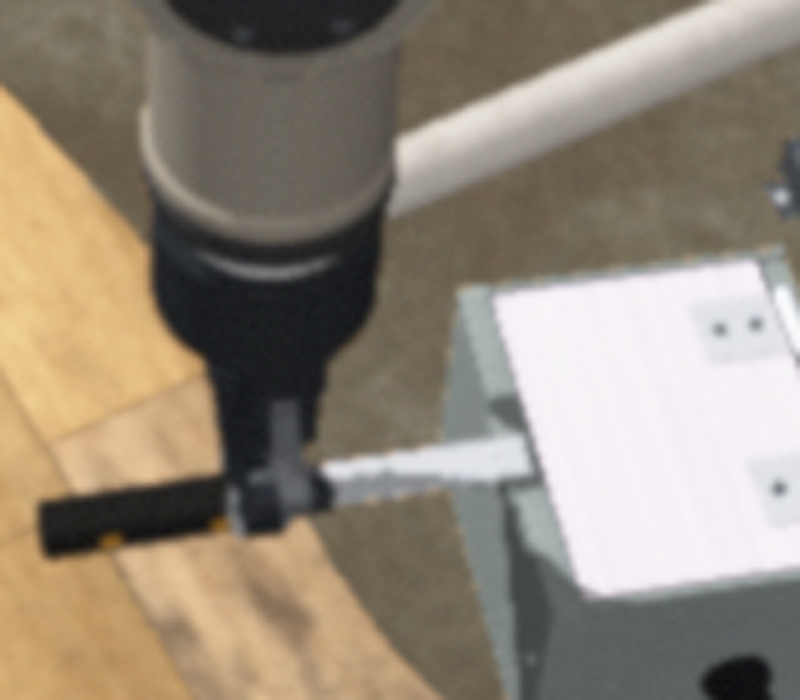

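>>> {"api": "step_arm", "payload": {"targets": [[0,6,0,0,1],[0,14,0,0,1],[0,22,0,0,1],[0,28,0,0,1],[0,30,0,0,1],[0,30,0,0,1]], "newtons": 120}}

```text
t: 10.65
eef_pos: [0.4497, -0.2562, 0.1183]
tool_rot: [0.0, 0.816, 0.577, 0.0]
contact_force: [-0.3, 0.1, -1.3]
gripper_width: 0.164
```

```bash
python3 d.py .3991 -.2371 .1190 70.6; python3 bl.py s10
```

```text
t 10.65 pos [ 449.7 -256.2  118.3] ang 70.5 tilt [ 0.0004 -0.0002] F [-0.3  0.1 -1.3] M [0.01 0.   0.03] w 0.164 q [ 0.21  0.41  0.23  2.06 -0.14  0.69  1.76]
delta [  1.2 -54.1  -0.8] spin -0.05443096575864104
-0.095 n32 z 0.1065 sd 0.0013
-0.085 n32 z 0.1061 sd 0.0015
-0.075 n34 z 0.1065 sd 0.0030
-0.025 n28 z 0.1005 sd 0.0011
-0.015 n31 z 0.1005 sd 0.0013
-0.005 n31 z 0.1002 sd 0.0014
0.005 n40 z 0.0993 sd 0.0054
0.015 n39 z 0.1043 sd 0.0039
0.025 n32 z 0.1068 sd 0.0013
0.035 n32 z 0.1064 sd 0.0016
0.045 n33 z 0.1068 sd 0.0015
0.055 n35 z 0.1066 sd 0.0013
```

View pics/s10.png

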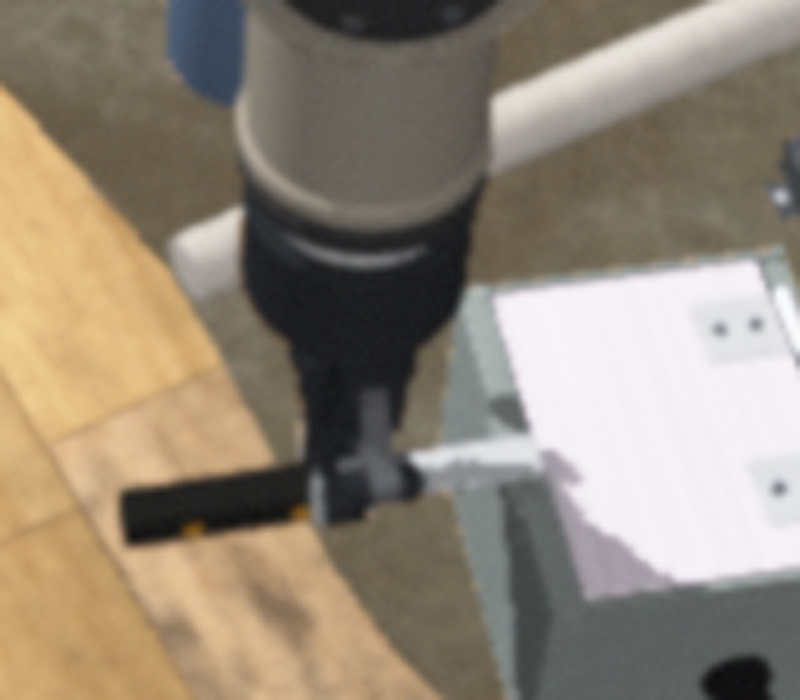

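>>> {"api": "step_arm", "payload": {"targets": [[0,0,-3,0,1],[0,0,-6,0,1],[0,0,-10,0,1],[0,1,-14,0,1],[0,1,-18,0,1],[0,2,-20,0,1]]}}

```text
t: 11.2
eef_pos: [0.4492, -0.256, 0.1382]
tool_rot: [-0.002, 0.817, 0.577, -0.001]
contact_force: [-3.6, 2.2, -6.5]
gripper_width: 0.166
```

```bash
python3 d.py .3991 -.2371 .1190 70.6; python3 bl.py s11
```

```text
t 11.20 pos [ 449.2 -256.   138.2] ang 70.5 tilt [-0.0031  0.0015] F [-3.6  2.2 -6.5] M [ 0.47  1.33 -0.  ] w 0.166 q [ 0.21  0.38  0.23  2.04 -0.13  0.74  1.75]
delta [  1.2 -53.5  19.4] spin -0.07824536610887378
-0.095 n30 z 0.1276 sd 0.0012
-0.085 n35 z 0.1272 sd 0.0016
-0.075 n30 z 0.1261 sd 0.0017
-0.025 n24 z 0.1197 sd 0.0012
-0.015 n34 z 0.1188 sd 0.0016
-0.005 n36 z 0.1187 sd 0.0015
0.005 n69 z 0.0975 sd 0.0126
0.015 n48 z 0.1185 sd 0.0106
0.025 n27 z 0.1218 sd 0.0015
0.035 n29 z 0.1206 sd 0.0013
0.045 n25 z 0.1196 sd 0.0012
0.055 n30 z 0.1174 sd 0.0017
```

View pics/s11.png

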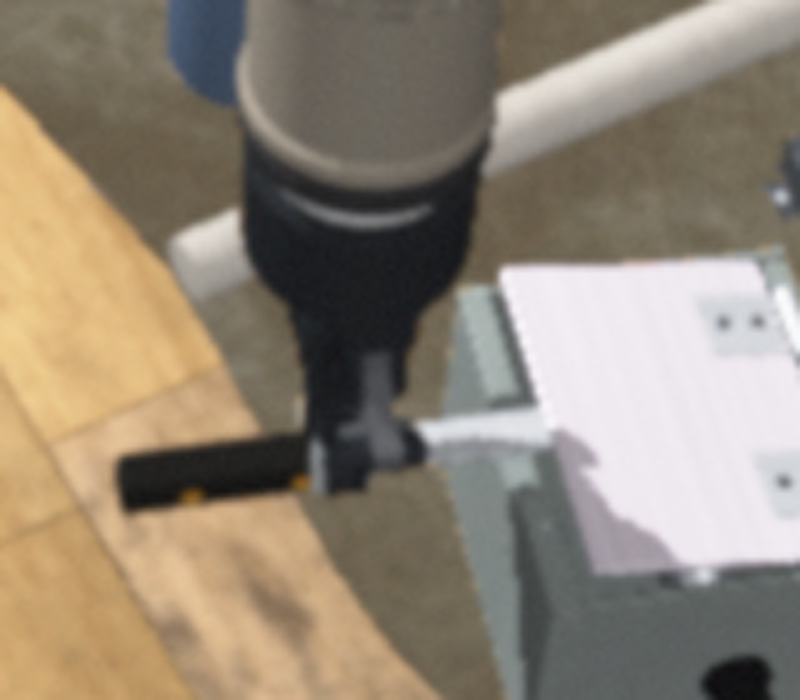

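>>> {"api": "step_arm", "payload": {"targets": [[0,2,-7,0,1],[0,5,-15,0,1],[0,7,-22,0,1],[0,11,-29,0,1],[0,16,-35,0,1],[0,21,-41,0,1],[0,27,-46,0,1],[0,33,-51,0,1],[0,39,-55,0,1],[0,39,-55,0,1]]}}

```text
t: 12.08
eef_pos: [0.4895, -0.2703, 0.1949]
tool_rot: [0.001, 0.816, 0.577, 0.001]
contact_force: [-1.4, 0.6, -3.0]
gripper_width: 0.165
```

```bash
python3 d.py .3991 -.2371 .1190 70.6; python3 bl.py s12|tail -3
```

```text
t 12.08 pos [ 489.5 -270.3  194.9] ang 70.5 tilt [ 0.0033 -0.0013] F [-1.4  0.6 -3. ] M [0.19 0.51 0.01] w 0.165 q [ 0.19  0.36  0.25  1.91 -0.11  0.89  1.73]
delta [  1.2 -96.6  75.6] spin -0.05437080979912423
0.005 n37 z 0.0942 sd 0.0039
0.015 n11 z 0.0948 sd 0.0010
```

View pics/s12.png

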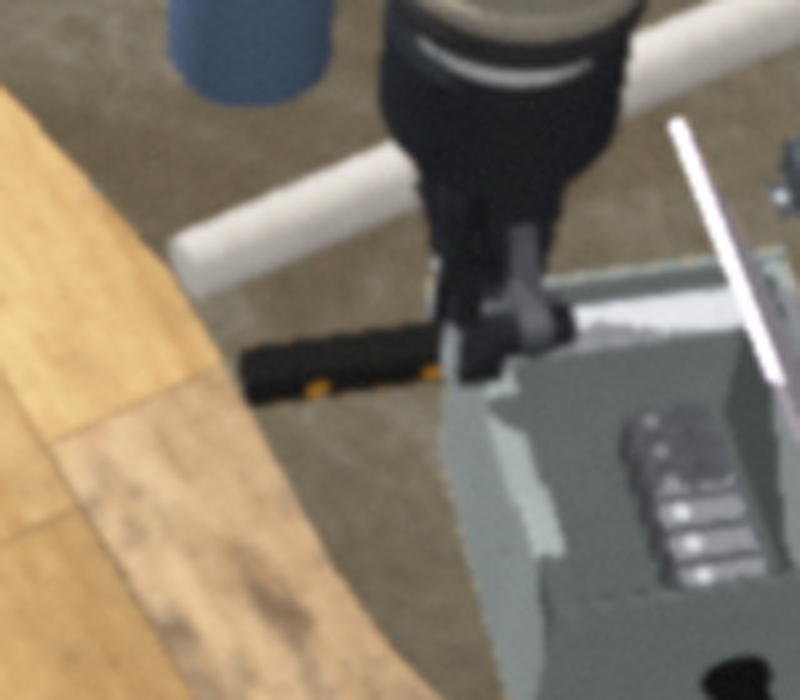

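>>> {"api": "step_arm", "payload": {"targets": [[0,7,-3,0,1],[0,14,-6,0,1],[0,22,-8,0,1],[0,30,-9,0,1],[0,37,-9,0,1],[0,44,-9,0,1],[0,50,-8,0,1],[0,55,-8,0,1],[0,57,-8,0,1],[0,57,-8,0,1]]}}

```text
t: 12.97
eef_pos: [0.542, -0.2888, 0.2012]
tool_rot: [0.0, 0.816, 0.577, 0.0]
contact_force: [-1.2, 0.2, -0.9]
gripper_width: 0.166
```

```bash
python3 d.py .3991 -.2371 .1190 70.6; python3 bl.py s13|tail -1; python3 - <<'E'
from h import *
c=dict(np.load("s13.npz"));crop(c,360,220,500,360,"pics/s13b.png",5)
E
```

```text
t 12.97 pos [ 542.  -288.8  201.2] ang 70.5 tilt [ 0.0007 -0.0004] F [-1.2  0.2 -0.9] M [0.15 0.33 0.03] w 0.166 q [ 0.2   0.44  0.25  1.77 -0.13  0.95  1.73]
delta [   1.2 -152.    82. ] spin -0.058939208590501835
0.015 n11 z 0.0944 sd 0.0012
```

View pics/s13b.png

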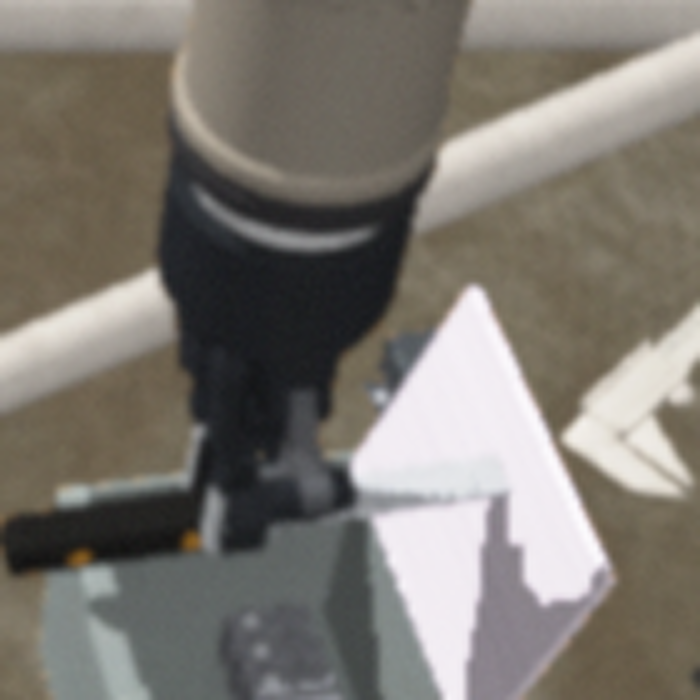

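```bash
cat > ang.py <<'E'
from h import *
import sys
c=dict(np.load(sys.argv[1]));W=cloud(c)
b=np.array([.5698,-.2972]);u=np.array([np.cos(-.3383),np.sin(-.3383)]);n=np.array([-u[1],u[0]])
a=(W[...,:2]-b)@u;l=(W[...,:2]-b)@n;z=W[...,2]
g=c["frame"].mean(2)
m=(a>.03)&(a<.11)&(abs(l)<.06)&(z>.125)&(z<.2)&((abs(l)>.02)|(z<.15))
A,Z=a[m],z[m]
k=np.polyfit(Z,A,1)
for _ in range(6):
    r=abs(A-np.polyval(k,Z)); k=np.polyfit(Z[r<.006],A[r<.006],1)
r=abs(A-np.polyval(k,Z))
print(m.sum(),(r<.006).sum(),"theta",np.pi/2+np.arctan(k[0]),"x at z=.105",np.polyval(k,.105))
E
python3 ang.py s13.npz
```

```text
1230 1230 theta 1.8515243439118296 x at z=.105 0.05106194737234594
```

>>> {"api": "step_arm", "payload": {"targets": [[0,3,0,0,1],[0,4,0,0,1],[0,4,0,0,1]]}}

```text
t: 13.27
eef_pos: [0.5449, -0.29, 0.2012]
tool_rot: [-0.0, 0.817, 0.577, -0.0]
contact_force: [-2.9, 1.2, -2.0]
gripper_width: 0.166
```

>>> {"api": "step_arm", "payload": {"targets": [[0,-15,-2,0,1],[0,-40,-10,0,1],[0,-75,-15,0,1],[0,-110,-15,0,1],[0,-145,-15,0,1],[0,-160,-15,0,1],[0,-160,-15,0,1],[0,-160,-15,0,1]]}}

```text
t: 13.93
eef_pos: [0.3952, -0.2372, 0.2174]
tool_rot: [0.002, 0.817, 0.577, 0.001]
contact_force: [0.9, 0.7, -0.8]
gripper_width: 0.167
```

```bash
python3 d.py .409 -.03 .2 -4.8; python3 bl.py s14|tail -1; python3 ang.py s14.npz; python3 - <<'E'
from h import *
c=dict(np.load("s14.npz"));cv2.imwrite("pics/s14f.png",c["frame"][:,:,::-1])
E
```

```text
t 13.93 pos [ 395.2 -237.2  217.4] ang 70.5 tilt [ 0.0042 -0.0013] F [ 0.9  0.7 -0.8] M [-0.05 -0.04  0.01] w 0.167 q [ 0.17  0.16  0.26  2.1  -0.06  0.88  1.69]
delta [199.9 -56.2  17.2] spin 75.30606772535546
0.015 n11 z 0.0945 sd 0.0010
1416 1416 theta 1.8906576321878577 x at z=.105 0.05094866680165378
```

View pics/s14f.png

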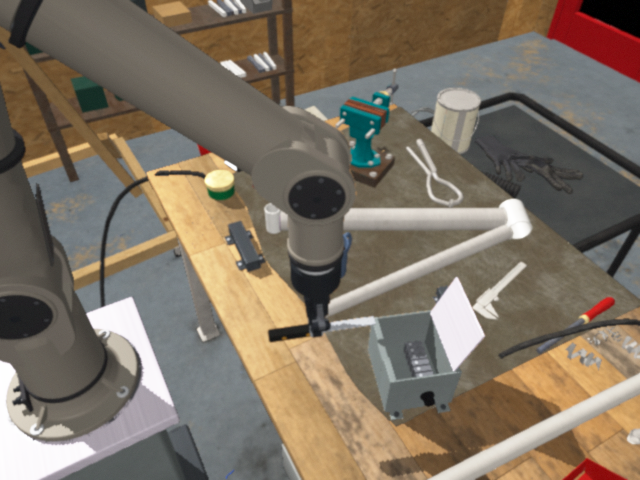

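>>> {"api": "step_arm", "payload": {"targets": [[20,-6,0,7,1],[45,-12,0,14,1],[75,-20,0,21,1],[105,-30,0,28,1],[135,-40,10,35,1],[165,-50,20,42,1],[190,-58,30,49,1],[205,-62,50,56,1],[212,-64,70,63,1],[220,-66,100,70,1],[222,-66,130,75.2,1],[222,-66,150,75.2,1],[222,-66,150,75.2,1],[222,-66,150,75.2,1]]}}

```text
t: 15.15
eef_pos: [0.407, -0.0052, 0.0658]
tool_rot: [0.0, 0.999, -0.04, -0.001]
contact_force: [-0.2, -0.1, -1.0]
gripper_width: 0.168
```

```bash
python3 d.py .409 -.005 .0295 -4.8; python3 -c "
from station import bot;from h import *
c=bot.read_camera('scene');np.savez('s15.npz',**c);crop(c,220,230,320,340,'pics/s15.png',5);W=cloud(c)
m=(W[...,2]>.03)&(W[...,2]<.075)&(abs(W[...,0]-.4)<.03)&(W[...,1]<-.035)&(W[...,1]>-.13)
for y in range(-13,-3): k=m&(abs(W[...,1]-y/100)<.005); print(y,k.sum(),np.median(W[k],0) if k.any() else 0)"
```

```text
t 15.15 pos [407.   -5.2  65.8] ang -4.6 tilt [-0.0011 -0.0006] F [-0.2 -0.1 -1. ] M [-0.07  0.   -0.04] w 0.168 q [-0.28  0.37  0.16  2.33 -0.13  0.46 -0.09]
delta [ 2.  -0.4 36.3] spin 0.22525721036764423
-13 0 0
-12 0 0
-11 4 [ 0.40392117 -0.10596135  0.04942797]
-10 31 [ 0.39941538 -0.09989575  0.04850564]
-9 34 [ 0.40167402 -0.09026624  0.04934827]
-8 33 [ 0.40147123 -0.07985447  0.04902478]
-7 31 [ 0.40136243 -0.07001821  0.0491067 ]
-6 31 [ 0.40240323 -0.06024238  0.04833599]
-5 33 [ 0.4040267  -0.05022452  0.04914227]
-4 28 [ 0.40341375 -0.0403847   0.04946821]
```

View pics/s15.png

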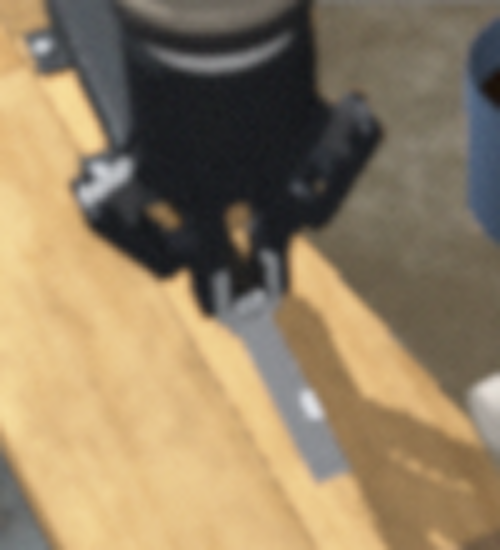

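>>> {"api": "step_arm", "payload": {"targets": [[0,0,15,0,1],[0,0,28,0,1],[0,0,35,0,1],[0,0,38,0,1],[0,0,38,0,1],[0,0,38,0,1]]}}

```text
t: 15.7
eef_pos: [0.4067, -0.0054, 0.029]
tool_rot: [-0.0, 0.999, -0.041, 0.001]
contact_force: [0.2, -1.3, -2.5]
gripper_width: 0.168
```

>>> {"api": "step_arm", "payload": {"targets": [[0,0,0,0,0.9],[0,0,0,0,0.75],[0,0,0,0,0.6],[0,0,0,0,0.5],[0,0,0,0,0.4],[0,0,0,0,0.4],[0,0,-15,0,0.4],[0,0,-45,0,0.4],[0,0,-85,0,0.4],[0,0,-125,0,0.4],[0,0,-165,0,0.4],[0,0,-200,0,0.4],[0,0,-240,0,0.4],[0,0,-240,0,0.4],[0,0,-240,0,0.4]], "newtons": 40}}

```text
t: 16.95
eef_pos: [0.4072, -0.0051, 0.2704]
tool_rot: [-0.001, 0.999, -0.041, 0.003]
contact_force: [0.8, -0.3, 0.2]
gripper_width: 0.601
```

```bash
python3 d.py .409 -.005 .0295 -4.8; python3 bl.py s16 >/dev/null; python3 ang.py s16.npz; python3 -c "
from h import *
c=dict(np.load('s16.npz'));cv2.imwrite('pics/s16f.png',c['frame'][:,:,::-1])
a=dict(np.load('scene0.npz'));d=abs(a['frame'].astype(int)-c['frame']).mean(2)
from station import bot
c=bot.read_camera('top');cv2.imwrite('pics/t16f.png',c['frame'][:,:,::-1])
"
```

```text
t 16.95 pos [407.2  -5.1 270.4] ang -4.7 tilt [0.0053 0.0016] F [ 0.8 -0.3  0.2] M [ 0.   -0.01  0.04] w 0.601 q [-0.37 -0.01  0.23  2.15  0.    1.   -0.22]
delta [5.000e-01 2.000e-01 2.409e+02] spin 0.13630337958481675
1397 1397 theta 1.8890005344796357 x at z=.105 0.0510558138674389
```

View pics/s16f.png

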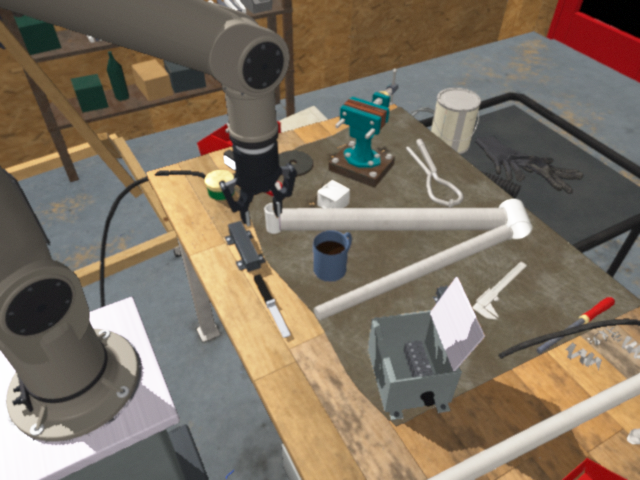

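```bash
python3 - <<'E'
from h import *
a=dict(np.load('scene0.npz'));c=dict(np.load('s16.npz'))
for n,(x0,y0,x1,y1) in dict(mug=(308,228,352,282),tin=(203,168,232,202)).items():
    f=lambda i:np.float32(cv2.cvtColor(i["frame"],cv2.COLOR_RGB2GRAY)[y0:y1,x0:x1])
    print(n,cv2.phaseCorrelate(f(a),f(c)),abs(f(a)-f(c)).mean())
W=cloud(c)
for y in(-.1,-.08,-.06,-.04,0,.03,.06):
    m=(abs(W[...,1]-y)<.006)&(abs(W[...,0]-(.4095+.0857*y))<.006); print(y,m.sum(),np.median(W[m][:,2]))
from station import bot
bot.read_camera('top'); o=bot.get_obs(); print(o['eef_pos'],np.abs(o['joint_vel']).max())
bot.hand_in()
E
```

```text
mug ((0.5628878846614285, -0.07544550777220493), 0.8669017995826501) 6.3526936
tin ((-0.42846719200176686, 0.08024841304801811), 0.718279610739814) 21.895538
-0.1 42 0.008669440060042374
-0.08 28 0.010992576952104708
-0.06 234 0.575418179292253
-0.04 619 0.4586052675770436
0 31 0.016265237256109556
0.03 55 0.017902391511723674
0.06 29 0.014942917115572973
[ 0.40501914 -0.00545254  0.2670808 ] 0.01523623648587284
the job is handed in; nothing more can be done
```

The job is done and handed in at about 17 s of the 61 s allowed; the hand-in reported no verdict.

**What I did:** I drew the pry blade out of the larger sleeve by its tip, laid it down, and took it again by the handle. I then pushed it about 40 mm through the notch and levered the cover up and back. After backing the blade out, I laid it on the bench beside the sleeve, clear of the box.

**Last checks that passed:**
- **Cover:** it stood at 1.89 rad by a plane fit, the same before and after I laid the blade down.
- **Blade:** it lies flat. The blade top measured 9–11 mm and the handle top 15–18 mm, against nominal 10 and 16 mm.
- **Forces and gripper:** the highest wrist force I saw was about 12 N, when the fingertips touched the bench as they closed on the handle. The gripper ended open and clear at 0.27 m.

**Checks that were weak or failed:**
- **Mug and tin:** image comparison with the start picture gave an apparent shift of about half a pixel (roughly 1 mm) for each, in opposite directions. I took this as noise, though the tin's picture was also changed by arm shadow or cover.
- **Magnet:** it was partly hidden by the gripper in the last picture, so I did not check it by measurement. The arm never went near it.
- **Blade height at two points:** readings at y = -0.04 and -0.06 m were spoiled by other surfaces in the measuring window, so I ignored them.

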